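Open the toy tray with its childproof click dial

ROBOT

A 7-joint arm with a two-finger parallel gripper is mounted at the origin on the work surface. World frame = base frame: x ahead of the robot, y to its left, z up, the work surface at z = 0. Lengths are in mm, angles in rad, forces in N, time in s.
With the tool pointing down it reaches from about 425 to 875 mm from the base axis. Payload 4.7 kg.
Tool frame: the origin (TCP) lies between the finger pads; the fingertips stand robot.tcp_to_tips ahead of it and the grasp point (between the pads) lies 11 mm behind it (robot.tcp_to_tips is the distance from the TCP to the fingertips, in mm); z points along the fingers, y is the line along which they close (so a half turn about z gives the same grasp; the last joint's range is limited). The gripper opens to 87 mm and grips with 3 to 60 N. Pads are 19 mm wide; open, the fingers measure 117 mm over their backs; the gripper's body (75 mm by 190 mm) begins 51 mm behind the grasp point.
Start: joints at [1.207, 0.321, -0.07, 1.45, 0.023, 1.371, -0.057], TCP at [239.752, -604.189, 230.587] pointing down, gripper open.
Joint ranges: [-2.86, 2.86], [-0.3, 2.09], [-1.38, 1.24], [0.06, 2.45], [-1.56, 4.7], [0.09, 2.05], [-2.69, 2.69]. Speed limits (rad/s): [2.57, 2.57, 3.14, 3.14, 3.14, 3.14, 3.14].

INTERFACE

Orientations are given as a rotation vector (axis times angle).
In Python, from workcell import robot gives the robot as it stands.
- The arm moves only by the tool play_rows, never from a script. Its argument "plan" is a list of rows, each a list of 6 numbers: the shift along the tool's x, y, z normalised to -1 to 1, where 1 is 100 mm, then the turn, a rotation vector about the tool's x, y, z normalised to -1 to 1, where 1 is 180 degrees. In form: [[tx, ty, tz, rx, ry, rz], ...]. A call has exactly 5 rows; each row is the pose to reach, as a shift and turn from the pose commanded when the call began, along the tool's axes at that moment, turning the shorter way round; what a row does not reach only later rows make up. A row lasts 1/10 s, in which the tool goes at most 50 mm and 8.59 degrees, less where a joint would pass 70% of its speed; a pose out of reach is approached as far as the arm can. A call with a number of a shift or a turn outside -1 to 1 is refused whole. A call with a gripper value outside its range is refused whole. "fingers" is the opening, from 0 (shut) to 1 (fully open), set as the call begins (left out, the last holds). The fingers move at their own pace and stop on an object; "squeeze" is the grip in N (left out, the last holds). Time passes only in rows, so rows that repeat a pose let the fingers close, or fill a call up. It gives the time, the measured TCP pose, the force, the opening and the grip force at its end, in the units of the state.
- robot.sense(): the state, without advancing time (a new reading comes with each control period).
- robot.snapshot(name): name is "side" or "top" or "wrist"; returns a dict with "frame" (420x560x3 uint8, red, green, blue), "camera_matrix" (3x3 intrinsics, pixels), "extrinsics" (4x4, takes a point from camera to world coordinates). Camera axes: x right, y down, z forward; pixel columns grow to the right and rows downward; lengths in mm; the calibration is good to about 2 mm. A picture is of the moment at which its call begins. There is no depth.
- robot.finish_job(): hands the job in; it is judged then, once.
The state is a dict: "time": time; "q": joint angles; "dq": joint speeds; "tau": joint torques, N m; "tcp_pos": TCP position; "tool_rot": TCP orientation; "ft_force": force on the tool from outside, world axes, zero at the start; "wrist_torque": the same for the moment, N m; "finger_gap": opening from 0.0 (shut) to 1.0 (fully open); "grasp_force": force on a finger pad.
Only numpy, scipy, OpenCV 4.12 (cv2) and the standard library are available. Lean on these libraries where they do the work, as an engineer would, in place of code of your own. Each camera call takes 0.05 s, during which the arm holds its last target. There are 200 camera calls.

TASK

The tray of wooden cubes under the top of the toy shelf is held shut by the childproof dial on the plank. Turn the dial gently anticlockwise (seen from above) until it comes up against its end stop, then exactly three clicks clockwise so that it rests on the third (it has no marks, so go by feel), and then pull the unlocked tray out at least 8 cm. Do not force the dial past its stop, squeeze it hard or haul at the tray while it is locked, and leave the toys on the shelf standing where they are.

Things in the scene. Friction and masses are not known exactly. Their poses are not given: they have to be found in the camera images.
- shelf: Low cedar shelf, fixed, 240 mm deep (x), 600 wide (y), 170 high. Origin at the centre of its underside, on the mat; x points from its front (the side towards the robot) to its back, z up. Plank top at z = 170. The dial's upright axis is at x = -50, y = +85 of this frame. The tray sits in the middle of the front, right under the plank.
- lock_plate (a point): On the dial's axis, on top of the round metal plate (diameter 68, 6 high) under the dial, 176 mm above the mat; fixed to the shelf, same axes. The lock frees the tray only when the dial rests on the third click from its stop (within about 5 degrees). At the start the dial stands some four to six clicks clockwise from the stop.
- dial: White dial. Origin on its upright axis at its underside, z up, x along the grip bar. A disc (diameter 50 mm, 7 high) with an upright grip bar across it: 46 long (x), 14 thick (y), flat sides from 7 to 36 above the origin; both ends look alike, no marks. 15 to 20 N of grip turns it over the clicks and feels the stop; a grip over 30 N is too hard.
- dial_tip (a point): Top of one end of the bar, 23 mm from the axis along the dial's x. Clicks are evenly spaced, 15 to 30 degrees apart: leaving one takes up to 0.22 N m, falling to 0 half way (there it may hang), then the dial pulls on with up to 0.1 into the next. Against the stop (a resting place, click nought) a cushion adds some 0.05 per degree: 0.3 is surely the stop, over 6 degrees (0.5) is forced.
- tray: Beech pull-out tray with a few loose wooden cubes in it; slides straight out along the shelf's -x, travel 130 mm, friction about 1.5 N plus a little when pulled fast. Origin under its centre; its x in the shelf's frame is minus the opening (0 when shut). While locked it has 3 to 4 mm of play and then meets the lock; pulling on the lock with over 20 N is too hard.
- tray_handle (a point): Middle of the tray's handle: a level steel bar, diameter 11 mm, 110 long along the shelf's y, 35 in front of the tray's face (29 clear behind it), 135 above the mat, 35 below the plank's top; its two posts stand 47 either side of the middle.
- truck: Red plastic dump truck with a yellow bed, 130 x 75 x 70, loose on the plank. Origin at the centre of its underside.
- tower: Beech ring tower with coloured rings, diameter 88, 116 high, loose on the plank. Origin at the centre of its underside.
- jar: Glass marble jar with a green clip-on lid, diameter 72, 98 high, loose on the plank. Origin at the centre of its underside.
- teether: Blue silicone teether block, 58 x 58 x 22, loose on the plank. Origin at the centre of its underside.
- beaker: Orange plastic beaker, diameter 64, 60 high, loose on the plank. Origin at the centre of its underside.

How it is judged (in metres and radians):
On the way, in this order (a step that is already met when the one before it is completed fails the run):
1. the dial is turned anticlockwise to its end stop (within 8 degrees), the tray still shut (x of dial_tip in the frame of shelf below -0.0708 m and y of dial_tip in the frame of shelf above 0.0892 m and x of tray in the frame of shelf above -0.008 m), for 0.1 s.
2. then the dial rests on its third click from the stop (within 8 degrees), the tray still shut (x of dial_tip in the frame of shelf between -0.0532 and -0.0468 m and y of dial_tip in the frame of shelf above 0.085 m and x of tray in the frame of shelf above -0.008 m), for 0.3 s.
At the end, for the whole second after the job is handed in: The tray is at rest, at least 78 mm out of the shelf, with the dial still on its third click from the stop (within 8 degrees) and the toys on the plank upright where they stood (within 25 mm) (x of tray in the frame of shelf below -0.078 m and linear speed of tray below 0.02 m/s and x of dial_tip in the frame of shelf between -0.0532 and -0.0468 m and y of dial_tip in the frame of shelf above 0.085 m); the robot touches nothing.
It fails at once if the dial is forced more than about 6 degrees past its stop (x of dial_tip in the frame of shelf below -0.06 m and y of dial_tip in the frame of shelf below 0.0892 m).
It fails at once if the dial is crushed or wrenched (contact forces on it add up to more than 70 N; a grip of 30 N makes 60) (contact force between anything else and dial above 70 N).
It fails at once if the locked tray is hauled against the lock (more than 20 N between tray and dial lock) (contact force between tray and dial above 20 N).
It fails at once if a toy on the plank is moved more than 25 mm (distance of any of truck, tower, jar, teether, beaker from where it was at the start of the episode above 0.025 m).
It fails at once if a toy on the plank is tipped over (angle between any of truck, tower, jar, beaker's own z axis and vertical above 0.4 rad).
It also fails if it takes over 72 s, if anything falls off the work surface, if the arm or the gripper's body presses on something with over 40 N, if the wrist force passes 120 N, or if a joint passes its speed limit or range.

## Working session

There is one attempt and no reset: what is moved stays moved. The work goes in short steps, Python scripts to look and compute and a tool call to move; the robot and the scene stay as the last step left them, time stands still between calls to the robot, and variables do not carry over. Pictures are saved under pics/ and viewed, at most 10 in all, crops included, and the job is handed in when it is done.

Besides the shell and the picture viewer there is one more tool, called after "Call:" by a JSON object that holds its "op" and its "data". play_rows: Moves the arm, as the interface text tells. Scaled input: -1 to 1 covers 100 mm each way for a shift and 180 degrees each way for a turn. Its arguments: {"type":"object","properties":{"plan":{"type":"array"},"fingers":{"type":"number"},"squeeze":{"type":"number"}},"required":["plan"]}

```bash
mkdir -p pics; ls; python3 - <<'E'
from workcell import robot
import cv2,numpy as np
print(robot.sense(), robot.tcp_to_tips)
for n in("side","top"):
    s=robot.snapshot(n); cv2.imwrite(f"pics/{n}0.png",s["frame"][:,:,::-1]); np.savez(f"{n}0.npz",**s)
    print(n,s["camera_matrix"].tolist(),np.round(s["extrinsics"],3).tolist())
E
```

```text
pics
{'time': 0.0, 'q': array([ 1.20709256,  0.32178365, -0.07010454,  1.45168427,  0.02260477,
        1.37080865, -0.0568648 ]), 'dq': array([ 0.00040497, -0.00093075, -0.00015811, -0.00135946,  0.00015431,
       -0.00034218,  0.00050547]), 'tau': array([-6.21760573e-04, -4.91283453e+01, -4.04180093e-01, -3.12522554e+01,
       -6.37133187e-02,  4.36752336e-02,  1.65656352e-04]), 'tcp_pos': array([ 239.53373478, -603.66563536,  229.482565  ]), 'tool_rot': array([-3.08387259e+00, -5.89715911e-01,  7.10407903e-04]), 'ft_force': array([-0.54829084, -0.09532097, -0.89352957]), 'wrist_torque': array([-0.05446569,  0.0415077 , -0.0638283 ]), 'grasp_force': 0.0, 'finger_gap': 1.001622752844553} 8.0
side [[434.47721928130824, 0.0, 272.71329394784783], [0.0, 434.47721928130824, 208.9308027019796], [0.0, 0.0, 1.0]] [[-0.945, -0.256, 0.203, 454.299], [-0.327, 0.742, -0.586, 558.219], [-0.001, -0.62, -0.785, 930.384], [0.0, 0.0, 0.0, 1.0]]
top [[378.9153846707751, 0.0, 283.21489611269817], [0.0, 378.9153846707751, 205.17303627938819], [0.0, 0.0, 1.0]] [[0.024, -0.982, 0.186, 481.78], [-0.999, -0.019, 0.03, -45.422], [-0.026, -0.187, -0.982, 960.545], [0.0, 0.0, 0.0, 1.0]]
```

View pics/top0.png

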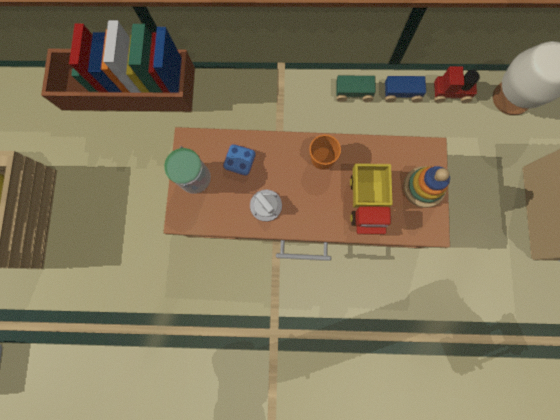

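View pics/side0.png

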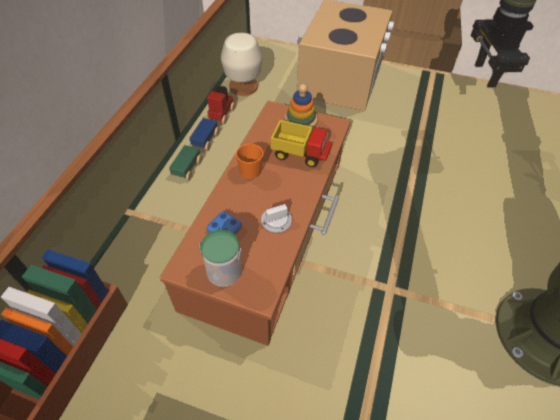

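The top view shows the shelf (corners about (174,128), (448,136), (448,246), (166,235)), the dial at (266,205) and the handle from (277,257) to (330,259). The teether is at (238,160) and the jar at (188,170). I'll measure these by masks next.

```bash
cat > h.py <<'E'
import numpy as np,cv2
def ray(s,uv,z):
    K,E=s["camera_matrix"],s["extrinsics"]; uv=np.atleast_2d(uv).astype(float)
    d=(E[:3,:3]@np.linalg.inv(K)@np.c_[uv,np.ones(len(uv))].T).T; o=E[:3,3]
    return o+d*((z-o[2])/d[:,2])[:,None]
def big(m): return max(cv2.findContours(m.astype(np.uint8),cv2.RETR_EXTERNAL,cv2.CHAIN_APPROX_NONE)[0],key=cv2.contourArea)
def win(m,c,r):
    o=np.zeros_like(m); o[c[1]-r:c[1]+r,c[0]-r:c[0]+r]=m[c[1]-r:c[1]+r,c[0]-r:c[0]+r]; return o
def rect(P): 
    (c,wh,a)=cv2.minAreaRect(P[:,:2].astype(np.float32)); return np.round(c,1),np.round(wh,1),round(a,2)
E
python3 - <<'E'
from h import *
S={n:dict(np.load(n+"0.npz")) for n in("top","side")}
h=cv2.cvtColor(S["top"]["frame"],cv2.COLOR_RGB2HSV)
print("hsv plank",h[210,210],h[150,290],"mat",h[270,210],"plate",h[213,262],"bar",h[203,265],"handle",h[257,300])
m=(h[...,0]<14)&(h[...,1]>110)&(h[...,2]>60)
win_=np.zeros_like(m);win_[110:260,150:460]=m[110:260,150:460]
c=big(win_); print("plank",rect(ray(S["top"],cv2.convexHull(c)[:,0],170)))
# handle
g=(h[...,1]<60)
hd=np.zeros_like(g);hd[252:264,270:340]=g[252:264,270:340]
print("handle",rect(ray(S["top"],big(hd)[:,0],135)))
for n,c0 in(("top",(266,205)),("side",(277,217))):
    f=S[n]["frame"]; hh=cv2.cvtColor(f,cv2.COLOR_RGB2HSV)
    m=win((hh[...,1]<70),c0,22); c=big(m); print(n,"disc",rect(ray(S[n],c[:,0],176)))
    x,y=c0; cv2.imwrite(f"pics/d_{n}.png",cv2.resize(f[y-30:y+30,x-40:x+40,::-1],None,fx=8,fy=8,interpolation=cv2.INTER_CUBIC))
a=cv2.imread("pics/d_top.png");b=cv2.imread("pics/d_side.png")
cv2.imwrite("pics/d.png",cv2.resize(np.hstack([a,b]),(800,300)))
E
```

```text
hsv plank [ 13 124 158] [ 12 127 154] mat [ 25  70 161] plate [ 30   6 181] bar [ 40   4 190] handle [ 20   5 147]
plank (array([675.7, -70.7]), array([596.4, 241.1]), 88.39)
handle (array([525.2, -68. ]), array([ 21.4, 120.7]), 1.27)
top disc (array([631.4,  15.7]), array([66.7, 65.7]), 1.42)
side disc (array([633.9,  19.2]), array([67.4, 69.8]), 37.62)
```

View pics/d.png

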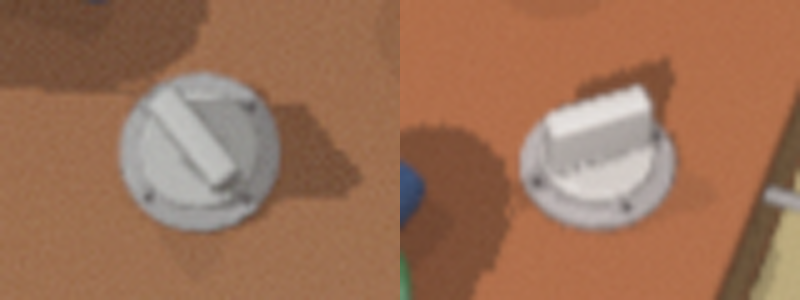

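The dial crop shows the round plate with the bar running up-left to down-right in the top view, roughly 40° from the shelf's x axis. I'll refine the numbers.

```bash
python3 - <<'E'
from h import *
S={n:dict(np.load(n+"0.npz")) for n in("top","side")}
t=S["top"]; f=t["frame"]; h=cv2.cvtColor(f,cv2.COLOR_RGB2HSV)
m=((h[...,0]<16)&(h[...,1]>100))
def edge(cols,r0,r1,first):
    P=[]
    for c in cols:
        r=np.where(m[r0:r1,c])[0]
        if len(r): P.append((c,r0+(r[0]-.5 if first else r[-1]+.5)))
    Q=ray(t,P,170)[:,:2]; vx,vy,x,y=cv2.fitLine(Q.astype(np.float32),cv2.DIST_HUBER,0,.01,.01).ravel()
    return round(float(np.degrees(np.arctan(-vx/vy))),2),x,y,np.std((Q-[x,y])@[-vy,vx])
print("back",edge(range(230,440,3),115,150,True)); print("front",edge([*range(180,270,3),*range(335,440,3)],215,260,False))
# handle centreline (per column mean of grey rows)
g=(h[...,1]<60); P=[(c,np.mean(r)+252) for c in range(284,325) if len(r:=np.where(g[252:264,c])[0])]
Q=ray(t,P,135); print("handle",Q[0],Q[-1])
cols=np.where(g[254:262].any(0))[0]; cols=cols[(cols>265)&(cols<340)]; print("ends",ray(t,[(cols[0]-.5,257),(cols[-1]+.5,259)],135))
# bar top: crop corners (5x)
for n,o,pts in(("top",(226,175),[(165,92),(228,183)]),("side",(237,187),[(548-400,125),(645-400,95)])):
    q=ray(S[n],[(o[0]+(x)/5,o[1]+y/5) for x,y in pts],212)[:,:2]; d=q[1]-q[0]
    print(n,"bar",q.mean(0),np.hypot(*d),np.degrees(np.arctan2(d[1],d[0]))%180)
for n,p,z in(("jar lid",(184,166),268),("teether",(239,160),192),("beaker",(324,150),230),("truck",(372,200),240)): print(n,ray(t,p,z)[0][:2])
E
```

```text
back (-1.59, np.float32(794.7875), np.float32(-128.26169), np.float64(0.7535985351773345))
front (-1.56, np.float32(555.5381), np.float32(-80.05348), np.float64(1.288191788995028))
handle [527.11343987 -24.92214695 135.        ] [ 528.23965058 -111.2384068   135.        ]
ends [[ 523.75006865   -6.60234945  135.        ]
 [ 522.57491266 -144.53002934  135.        ]]
top bar [628.46803528  13.43239681] 45.54180775588353 35.84075821852875
side bar [633.18982569  19.66368896] 44.00426423734141 40.53914816450549
jar lid [685.57982017 166.91723415]
teether [723.0285486   73.75657029]
beaker [ 734.74658528 -102.8752551 ]
truck [ 631.66706657 -194.83820591]
```

Call:
{"op": "play_rows", "data": {"plan": [[0.1, -0.05, -0.3, 0, 0, 0], [0.3, -0.15, -0.6, 0, 0, 0], [0.5, -0.3, -0.9, 0, 0, 0], [0.7, -0.5, -1.0, 0, 0, 0], [0.98, -0.72, -1.0, 0, 0, 0]], "fingers": 0.5}}

```text
time: 0.6
tcp_pos: [304.0, -501.6, 332.6]
tool_rot: [3.083, 0.586, 0.001]
ft_force: [-0.0, -0.2, -1.2]
finger_gap: 0.634
grasp_force: 0.0
```

Call:
{"op": "play_rows", "data": {"plan": [[0.2, -0.15, 0, 0, 0, 0], [0.4, -0.3, 0, 0, 0, 0], [0.6, -0.44, 0, 0, 0, 0], [0.8, -0.58, 0, 0, 0, 0], [0.98, -0.72, 0, 0, 0, 0]]}}

```text
time: 1.1
tcp_pos: [369.3, -396.8, 330.1]
tool_rot: [-3.085, -0.591, 0.001]
ft_force: [0.2, 0.0, -0.0]
finger_gap: 0.503
grasp_force: 0.0
```

Call:
{"op": "play_rows", "data": {"plan": [[0.2, -0.15, 0, 0, 0, 0], [0.4, -0.3, 0, 0, 0, 0], [0.6, -0.44, 0, 0, 0, 0], [0.8, -0.58, 0, 0, 0, 0], [0.98, -0.72, 0, 0, 0, 0]]}}

```text
time: 1.6
tcp_pos: [433.8, -293.7, 330.1]
tool_rot: [-3.085, -0.591, 0.001]
ft_force: [0.2, -0.0, -0.1]
finger_gap: 0.497
grasp_force: 0.0
```

Call:
{"op": "play_rows", "data": {"plan": [[0.2, -0.15, 0, 0, 0, 0], [0.4, -0.3, 0, 0, 0, 0], [0.6, -0.44, 0, 0, 0, 0], [0.8, -0.58, 0, 0, 0, 0], [0.98, -0.72, 0, 0, 0, 0]]}}

```text
time: 2.1
tcp_pos: [498.2, -190.8, 330.1]
tool_rot: [-3.085, -0.59, 0.001]
ft_force: [0.4, -0.4, 0.8]
finger_gap: 0.498
grasp_force: 0.0
```

Call:
{"op": "play_rows", "data": {"plan": [[0.2, -0.15, 0, 0, 0, 0], [0.4, -0.3, 0, 0, 0, 0], [0.6, -0.44, 0, 0, 0, 0], [0.8, -0.58, 0, 0, 0, 0], [0.98, -0.72, 0, 0, 0, 0]]}}

```text
time: 2.6
tcp_pos: [562.7, -87.8, 330.0]
tool_rot: [-3.085, -0.59, 0.001]
ft_force: [0.6, 0.5, 0.0]
finger_gap: 0.503
grasp_force: 0.0
```

Call:
{"op": "play_rows", "data": {"plan": [[0.2, -0.15, 0, 0, 0, 0], [0.4, -0.3, 0, 0, 0, 0], [0.6, -0.44, 0, 0, 0, 0], [0.9, -0.65, 0, 0, 0, 0], [0.98, -0.72, 0, 0, 0, 0]]}}

```text
time: 3.1
tcp_pos: [627.5, 18.6, 329.5]
tool_rot: [-3.081, -0.597, 0.001]
ft_force: [0.1, 0.1, -1.6]
finger_gap: 0.5
grasp_force: 0.0
```

Call:
{"op": "play_rows", "data": {"plan": [[0, 0, 0.1, 0, 0, -0.03], [0, 0, 0.2, 0, 0, -0.06], [0, 0, 0.3, 0, 0, -0.09], [0, 0, 0.3, 0, 0, -0.104], [0, 0, 0.3, 0, 0, -0.104]]}}

```text
time: 3.6
tcp_pos: [626.4, 13.6, 299.8]
tool_rot: [-2.949, -1.083, 0.003]
ft_force: [0.1, 0.1, -0.9]
finger_gap: 0.502
grasp_force: 0.0
```

```bash
python3 - <<'E'
from workcell import robot
from h import *
s=robot.snapshot("wrist"); np.savez("w1.npz",**s); cv2.imwrite("pics/w1.png",s["frame"][:,:,::-1])
print(np.round(s["extrinsics"],2).tolist(),s["camera_matrix"].tolist(),robot.sense()["tcp_pos"],robot.sense()["q"])
E
```

```text
[[0.65, -0.74, -0.19, 677.69], [-0.76, -0.63, -0.16, 56.67], [-0.0, 0.25, -0.97, 452.8], [0.0, 0.0, 0.0, 1.0]] [[356.08714922060443, 0.0, 284.68806918054304], [0.0, 356.08714922060443, 209.89850267746272], [0.0, 0.0, 1.0]] [626.647144    13.6441089  300.18806969] [ 0.43809042  0.30990473 -0.64423473  1.3840181   0.18479271  1.50889639
 -1.06251237]
```

View pics/w1.png

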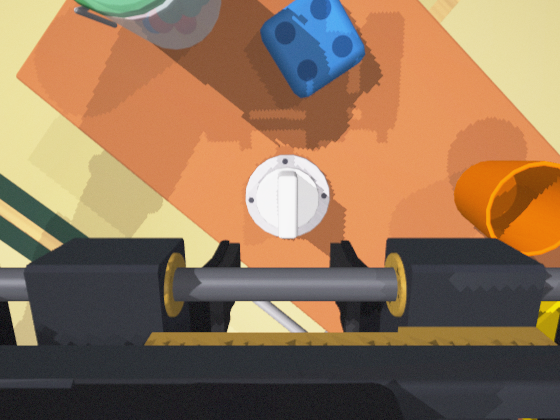

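The wrist view shows the dial at (288,195) with its bar standing almost vertical in the image, x 278–298, y 170–240. The tool is nearly aligned with it, so I'll measure the offset.

```bash
python3 - <<'E'
from h import *
s=dict(np.load("w1.npz")); h=cv2.cvtColor(s["frame"],cv2.COLOR_RGB2HSV)
m=win((h[...,1]<60)&(h[...,2]>130),(288,195),48)
c=big(m)[:,0]; print("plate",rect(ray(s,c,176)), cv2.boundingRect(c))
v=h[...,2]
for r in(180,195,210,225): print(r,v[r,262:312].tolist())
b=win(v>np.percentile(v[160:230,255:320],80),(288,205),40)
n=big(b)[:,0]; print(rect(n.astype(float)),"bar",rect(ray(s,n,212)))
E
```

```text
plate (array([632.6,  16. ]), array([66.7, 66.5]), 85.9) (246, 155, 84, 84)
180 [239, 247, 247, 247, 246, 246, 246, 246, 245, 246, 245, 246, 246, 246, 246, 243, 242, 246, 246, 247, 247, 247, 247, 247, 247, 247, 247, 247, 247, 247, 247, 247, 244, 234, 212, 173, 216, 224, 223, 222, 223, 222, 223, 228, 239, 246, 247, 247, 246, 244]
195 [246, 246, 246, 246, 246, 246, 246, 246, 245, 246, 246, 245, 246, 245, 236, 228, 238, 246, 246, 247, 247, 247, 247, 247, 247, 247, 247, 247, 247, 247, 247, 247, 244, 230, 208, 178, 216, 223, 223, 224, 223, 222, 223, 221, 224, 223, 222, 223, 223, 224]
210 [245, 245, 245, 246, 246, 245, 246, 246, 246, 246, 245, 246, 246, 245, 244, 232, 237, 246, 246, 247, 247, 247, 247, 247, 247, 247, 247, 247, 247, 246, 246, 246, 242, 229, 205, 184, 219, 225, 225, 223, 223, 224, 223, 225, 223, 223, 223, 223, 224, 223]
225 [237, 237, 236, 237, 238, 239, 239, 238, 236, 234, 234, 238, 244, 245, 245, 246, 238, 246, 246, 247, 247, 247, 247, 247, 247, 247, 246, 246, 246, 246, 246, 246, 241, 225, 198, 187, 218, 223, 220, 216, 212, 208, 204, 204, 205, 203, 205, 205, 206, 205]
(array([286.5, 207. ]), array([56., 13.]), 90.0) bar (array([632.4,  16.6]), array([40.2,  9. ]), 40.3)
```

Call:
{"op": "play_rows", "data": {"plan": [[0.06, 0.015, 0.15, 0, 0, 0], [0.06, 0.015, 0.35, 0, 0, 0], [0.06, 0.015, 0.55, 0, 0, 0], [0.06, 0.015, 0.75, 0, 0, 0], [0.06, 0.015, 0.8, 0, 0, 0]]}}

```text
time: 4.15
tcp_pos: [631.0, 16.8, 217.0]
tool_rot: [-2.947, -1.083, 0.007]
ft_force: [0.2, -0.5, -1.0]
finger_gap: 0.499
grasp_force: 0.0
```

Call:
{"op": "play_rows", "data": {"plan": [[0, 0, 0.05, 0, 0, 0], [0, 0, 0.1, 0, 0, 0], [0, 0, 0.17, 0, 0, 0], [0, 0, 0.24, 0, 0, 0], [0, 0, 0.24, 0, 0, 0]]}}

```text
time: 4.65
tcp_pos: [631.9, 16.8, 195.5]
tool_rot: [-2.948, -1.084, 0.002]
ft_force: [-0.2, -0.7, -0.0]
finger_gap: 0.5
grasp_force: 0.0
```

```bash
cat > st.py <<'E'
from workcell import robot
import numpy as np
from scipy.spatial.transform import Rotation as R
s=robot.sense(); x=R.from_rotvec(s["tool_rot"]).as_matrix()[:,0]
print("t %.2f"%s["time"],"pos",s["tcp_pos"].round(1),"yaw_x %.2f"%np.degrees(np.arctan2(x[1],x[0])),"F",s["ft_force"].round(2),"M",s["wrist_torque"].round(3),"gap %.3f grip %.1f q7 %.2f"%(s["finger_gap"],s["grasp_force"],s["q"][6]))
E
python3 st.py
```

```text
t 4.65 pos [631.9  16.8 195.5] yaw_x 40.36 F [-0.21 -0.69 -0.04] M [-0.054  0.02   0.05 ] gap 0.500 grip 0.0 q7 -1.09
```

Close gently at 17 N (bar 14 mm, about 0.16 of the full opening).

Call:
{"op": "play_rows", "data": {"plan": [[0, 0, 0, 0, 0, 0], [0, 0, 0, 0, 0, 0], [0, 0, 0, 0, 0, 0], [0, 0, 0, 0, 0, 0], [0, 0, 0, 0, 0, 0]], "fingers": 0.1, "squeeze": 17}}

```text
time: 5.15
tcp_pos: [632.9, 16.6, 196.7]
tool_rot: [2.948, 1.083, 0.001]
ft_force: [0.1, 1.3, 1.8]
finger_gap: 0.159
grasp_force: 17.0
```

Call:
{"op": "play_rows", "data": {"plan": [[0, 0, 0, 0, 0, 0], [0, 0, 0, 0, 0, 0], [0, 0, 0, 0, 0, 0], [0, 0, 0, 0, 0, 0], [0, 0, 0, 0, 0, 0]]}}

```text
time: 5.65
tcp_pos: [632.9, 16.6, 196.7]
tool_rot: [2.948, 1.083, 0.001]
ft_force: [3.0, -1.7, 0.5]
finger_gap: 0.159
grasp_force: 17.0
```

```bash
python3 st.py
```

```text
t 5.65 pos [632.9  16.6 196.7] yaw_x 40.35 F [ 2.96 -1.68  0.55] M [-0.323 -0.503  0.028] gap 0.159 grip 17.0 q7 -1.09
```

Call:
{"op": "play_rows", "data": {"plan": [[0, 0, 0, 0, 0, -0.03], [0, 0, 0, 0, 0, -0.06], [0, 0, 0, 0, 0, -0.09], [0, 0, 0, 0, 0, -0.12], [0, 0, 0, 0, 0, -0.133]]}}

```text
time: 6.15
tcp_pos: [632.7, 16.7, 196.7]
tool_rot: [2.657, 1.675, 0.001]
ft_force: [2.2, -1.5, 1.1]
finger_gap: 0.157
grasp_force: 17.0
```

```bash
python3 st.py
```

```text
t 6.15 pos [632.7  16.7 196.7] yaw_x 64.46 F [ 2.2  -1.47  1.06] M [-0.324 -0.467 -0.066] gap 0.157 grip 17.0 q7 -0.69
```

Call:
{"op": "play_rows", "data": {"plan": [[0, 0, 0, 0, 0, -0.03], [0, 0, 0, 0, 0, -0.06], [0, 0, 0, 0, 0, -0.09], [0, 0, 0, 0, 0, -0.12], [0, 0, 0, 0, 0, -0.133]]}}

```text
time: 6.65
tcp_pos: [632.6, 16.8, 196.8]
tool_rot: [2.252, 2.19, -0.0]
ft_force: [0.8, -0.8, 0.8]
finger_gap: 0.162
grasp_force: 17.0
```

```bash
python3 st.py
```

```text
t 6.65 pos [632.6  16.8 196.8] yaw_x 88.41 F [ 0.8  -0.85  0.76] M [-0.343 -0.418 -0.017] gap 0.162 grip 17.0 q7 -0.30
```

Call:
{"op": "play_rows", "data": {"plan": [[0, 0, 0, 0, 0, -0.03], [0, 0, 0, 0, 0, -0.06], [0, 0, 0, 0, 0, -0.09], [0, 0, 0, 0, 0, -0.12], [0, 0, 0, 0, 0, -0.133]]}}

```text
time: 7.15
tcp_pos: [632.4, 16.7, 196.7]
tool_rot: [1.749, 2.61, -0.001]
ft_force: [0.7, -1.5, 2.1]
finger_gap: 0.16
grasp_force: 17.0
```

```bash
python3 st.py
```

```text
t 7.15 pos [632.4  16.7 196.7] yaw_x 112.35 F [ 0.69 -1.46  2.1 ] M [-0.312 -0.265 -0.032] gap 0.160 grip 17.0 q7 0.10
```

Call:
{"op": "play_rows", "data": {"plan": [[0, 0, 0, 0, 0, -0.03], [0, 0, 0, 0, 0, -0.06], [0, 0, 0, 0, 0, -0.09], [0, 0, 0, 0, 0, -0.12], [0, 0, 0, 0, 0, -0.133]]}}

```text
time: 7.65
tcp_pos: [632.2, 16.7, 196.8]
tool_rot: [-1.169, -2.916, 0.001]
ft_force: [0.2, -1.8, 1.7]
finger_gap: 0.16
grasp_force: 17.0
```

```bash
python3 st.py
```

```text
t 7.65 pos [632.2  16.7 196.8] yaw_x 136.29 F [ 0.19 -1.83  1.68] M [-0.249 -0.249 -0.008] gap 0.160 grip 17.0 q7 0.49
```

Call:
{"op": "play_rows", "data": {"plan": [[0, 0, 0, 0, 0, -0.03], [0, 0, 0, 0, 0, -0.06], [0, 0, 0, 0, 0, -0.09], [0, 0, 0, 0, 0, -0.12], [0, 0, 0, 0, 0, -0.13]]}}

```text
time: 8.15
tcp_pos: [632.2, 16.5, 196.8]
tool_rot: [-0.556, -3.091, 0.001]
ft_force: [-0.5, -2.1, 2.6]
finger_gap: 0.158
grasp_force: 17.0
```

```bash
python3 st.py
```

```text
t 8.15 pos [632.2  16.5 196.8] yaw_x 159.62 F [-0.54 -2.08  2.57] M [-0.393 -0.016  0.139] gap 0.158 grip 17.0 q7 0.86
```

Call:
{"op": "play_rows", "data": {"plan": [[0, 0, 0, 0, 0, -0.004], [0, 0, 0, 0, 0, -0.008], [0, 0, 0, 0, 0, -0.011], [0, 0, 0, 0, 0, -0.011], [0, 0, 0, 0, 0, -0.011]]}}

```text
time: 8.65
tcp_pos: [632.2, 16.5, 196.7]
tool_rot: [-0.506, -3.1, 0.002]
ft_force: [-1.8, -2.3, 6.0]
finger_gap: 0.161
grasp_force: 17.0
```

```bash
python3 st.py
```

```text
t 8.65 pos [632.2  16.5 196.7] yaw_x 161.44 F [-1.79 -2.27  5.98] M [-0.618  0.454 -0.214] gap 0.161 grip 17.0 q7 0.89
```

Call:
{"op": "play_rows", "data": {"plan": [[0, 0, 0, 0, 0, -0.004], [0, 0, 0, 0, 0, -0.008], [0, 0, 0, 0, 0, -0.01], [0, 0, 0, 0, 0, -0.01], [0, 0, 0, 0, 0, -0.01]]}}

```text
time: 9.15
tcp_pos: [632.2, 16.5, 196.7]
tool_rot: [-0.458, -3.108, 0.002]
ft_force: [-2.9, -2.2, 5.2]
finger_gap: 0.158
grasp_force: 17.0
```

```bash
python3 st.py
```

```text
t 9.15 pos [632.2  16.5 196.7] yaw_x 163.24 F [-2.86 -2.17  5.24] M [-0.666  0.416 -0.185] gap 0.158 grip 17.0 q7 0.92
```

Call:
{"op": "play_rows", "data": {"plan": [[0, 0, 0, 0, 0, -0.004], [0, 0, 0, 0, 0, -0.008], [0, 0, 0, 0, 0, -0.008], [0, 0, 0, 0, 0, -0.008], [0, 0, 0, 0, 0, -0.008]], "squeeze": 19}}

```text
time: 9.65
tcp_pos: [632.2, 16.5, 196.7]
tool_rot: [-0.419, -3.113, 0.002]
ft_force: [-2.5, -2.8, 4.9]
finger_gap: 0.16
grasp_force: 19.0
```

```bash
python3 st.py
```

```text
t 9.65 pos [632.2  16.5 196.7] yaw_x 164.67 F [-2.48 -2.83  4.87] M [-0.621  0.35  -0.241] gap 0.160 grip 19.0 q7 0.94
```

Call:
{"op": "play_rows", "data": {"plan": [[0, 0, 0, 0, 0, 0.03], [0, 0, 0, 0, 0, 0.06], [0, 0, 0, 0, 0, 0.09], [0, 0, 0, 0, 0, 0.12], [0, 0, 0, 0, 0, 0.141]], "squeeze": 17}}

```text
time: 10.15
tcp_pos: [632.3, 16.7, 196.8]
tool_rot: [-1.097, -2.944, 0.001]
ft_force: [-2.4, -2.7, 5.2]
finger_gap: 0.158
grasp_force: 17.0
```

```bash
python3 st.py
```

```text
t 10.15 pos [632.3  16.7 196.8] yaw_x 139.13 F [-2.37 -2.73  5.24] M [-0.584  0.315 -0.081] gap 0.158 grip 17.0 q7 0.53
```

Call:
{"op": "play_rows", "data": {"plan": [[0, 0, 0, 0, 0, 0.03], [0, 0, 0, 0, 0, 0.06], [0, 0, 0, 0, 0, 0.09], [0, 0, 0, 0, 0, 0.12], [0, 0, 0, 0, 0, 0.141]]}}

```text
time: 10.65
tcp_pos: [632.4, 16.8, 196.7]
tool_rot: [1.716, 2.631, -0.001]
ft_force: [-1.5, -3.2, 4.7]
finger_gap: 0.163
grasp_force: 17.0
```

```bash
python3 st.py
```

```text
t 10.65 pos [632.4  16.8 196.7] yaw_x 113.76 F [-1.49 -3.15  4.65] M [-0.573  0.19  -0.054] gap 0.163 grip 17.0 q7 0.12
```

Call:
{"op": "play_rows", "data": {"plan": [[0, 0, 0, 0, 0, 0.03], [0, 0, 0, 0, 0, 0.06], [0, 0, 0, 0, 0, 0.09], [0, 0, 0, 0, 0, 0.12], [0, 0, 0, 0, 0, 0.141]]}}

```text
time: 11.15
tcp_pos: [632.6, 16.8, 196.7]
tool_rot: [2.252, 2.189, 0.0]
ft_force: [-1.3, -2.5, 4.2]
finger_gap: 0.158
grasp_force: 17.0
```

```bash
python3 st.py
```

```text
t 11.15 pos [632.6  16.8 196.7] yaw_x 88.38 F [-1.32 -2.5   4.2 ] M [-0.505  0.18   0.047] gap 0.158 grip 17.0 q7 -0.30
```

Call:
{"op": "play_rows", "data": {"plan": [[0, 0, 0, 0, 0, 0], [0, 0, 0, 0, 0, 0], [0, 0, 0, 0, 0, 0], [0, 0, 0, 0, 0, 0], [0, 0, 0, 0, 0, 0]], "fingers": 0.4}}

```text
time: 11.65
tcp_pos: [632.4, 17.2, 196.3]
tool_rot: [-2.247, -2.195, -0.0]
ft_force: [-0.2, -0.4, -0.7]
finger_gap: 0.395
grasp_force: 0.0
```

Call:
{"op": "play_rows", "data": {"plan": [[0, 0, -0.1, 0, 0, 0], [0, 0, -0.3, 0, 0, 0], [0, 0, -0.5, 0, 0, 0], [0, 0, -0.7, 0, 0, 0], [0, 0, -0.7, 0, 0, 0]]}}

```text
time: 12.15
tcp_pos: [634.1, 17.6, 270.5]
tool_rot: [2.245, 2.192, 0.007]
ft_force: [0.4, 0.5, -0.4]
finger_gap: 0.4
grasp_force: 0.0
```

Call:
{"op": "play_rows", "data": {"plan": [[-0.2, -0.2, 0, 0, 0, 0], [-0.4, -0.4, 0, 0, 0, 0], [-0.6, -0.6, 0, 0, 0, 0], [-0.8, -0.9, 0, 0, 0, 0], [-0.93, -1.0, 0, 0, 0, 0]], "fingers": 0.3}}

```text
time: 12.65
tcp_pos: [527.8, -75.3, 266.0]
tool_rot: [-2.25, -2.192, 0.004]
ft_force: [-0.8, -0.6, -0.4]
finger_gap: 0.304
grasp_force: 0.0
```

Call:
{"op": "play_rows", "data": {"plan": [[0, -0.09, 0, 0, 0, 0], [0, -0.09, 0, 0, 0, 0], [0, -0.09, 0, 0, 0, 0], [0, -0.09, 0, 0, 0, 0], [0, -0.09, 0, 0, 0, 0]]}}

```text
time: 13.15
tcp_pos: [521.8, -72.4, 266.4]
tool_rot: [-2.246, -2.196, -0.001]
ft_force: [0.6, 0.4, -0.1]
finger_gap: 0.299
grasp_force: 0.0
```

```bash
python3 st.py; python3 - <<'E'
from workcell import robot
from h import *
A=[]
for n in("wrist","side","top"):
    s=robot.snapshot(n); np.savez(n+"2.npz",**s); A.append(s["frame"][:,:,::-1])
cv2.imwrite("pics/c2.png",cv2.resize(np.hstack([A[0],A[1]]),(800,300)))
E
```

```text
t 13.15 pos [521.8 -72.4 266.4] yaw_x 88.70 F [ 0.62  0.35 -0.05] M [ 0.017 -0.107 -0.002] gap 0.299 grip 0.0 q7 0.02
```

View pics/c2.png

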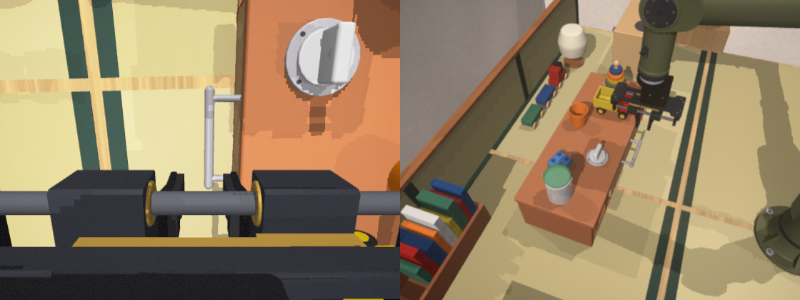

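The wrist view shows the dial bar parallel to the handle, as wanted, and the handle (about x=210 in the left half) between the fingers at 175 and 237. I'll measure the handle line and bar angle.

```bash
python3 - <<'E'
from h import *
s=dict(np.load("wrist2.npz")); h=cv2.cvtColor(s["frame"],cv2.COLOR_RGB2HSV)
g=(h[...,1]<45)&(h[...,2]>90)
P=[]
for r in range(145,235,6):
    c=np.where(g[r,280:312])[0]+280
    if len(c): P.append((c.mean(),r))
Q=ray(s,P,135+4); print("handle",Q[0].round(1),Q[-1].round(1),[len(np.where(g[r,280:312])[0]) for r in range(145,235,15)])
# top end
c=big(win(g,(293,190),75)); print("y max",ray(s,c[:,0],135)[:,1].max())
# dial bar from the side view
t=dict(np.load("side2.npz")); f=t["frame"]; cv2.imwrite("pics/d2.png",cv2.resize(np.hstack([f[185:245,240:320,::-1],s["frame"][15:135,390:510,::-1][::2,::2]]),None,fx=5,fy=5,interpolation=cv2.INTER_CUBIC))
v=h[...,2]; b=win((v>225)&(h[...,1]<25),(475,75),60); 
for C in cv2.findContours(b.astype(np.uint8),0,1)[0]:
    if cv2.contourArea(C)>100: print("bar",rect(ray(s,C[:,0],212)))
E
```

```text
handle [528.9 -25.6 139. ] [526.9 -93.9 139. ] [13, 13, 14, 13, 13, 13]
y max -6.700875982346627
bar (array([631.2,  16.4]), array([41.7, 10.3]), 88.67)
```

View pics/d2.png

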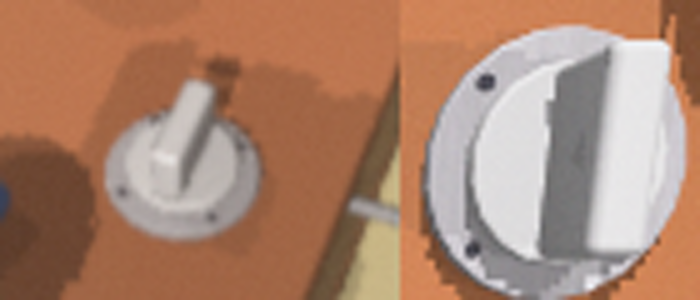

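The bar lies at 88.7° in world, which is the third click (88.4°). The handle is at about x=526, so I descend on it.

Call:
{"op": "play_rows", "data": {"plan": [[0, 0.04, 0.1, 0, 0, 0], [0, 0.04, 0.3, 0, 0, 0], [0, 0.04, 0.5, 0, 0, 0], [0, 0.04, 0.75, 0, 0, 0], [0, 0.04, 0.9, 0, 0, 0]]}}

```text
time: 13.8
tcp_pos: [524.3, -73.3, 174.0]
tool_rot: [-2.246, -2.193, 0.002]
ft_force: [-0.4, -0.2, -0.1]
finger_gap: 0.302
grasp_force: 0.0
```

Call:
{"op": "play_rows", "data": {"plan": [[0, 0, 0.1, 0, 0, 0], [0, 0, 0.2, 0, 0, 0], [0, 0, 0.35, 0, 0, 0], [0, 0, 0.5, 0, 0, 0], [0, 0, 0.51, 0, 0, 0]]}}

```text
time: 14.3
tcp_pos: [523.8, -73.3, 123.3]
tool_rot: [-2.246, -2.192, 0.003]
ft_force: [0.1, 0.1, 0.1]
finger_gap: 0.3
grasp_force: 0.0
```

```bash
python3 st.py
```

```text
t 14.30 pos [523.8 -73.3 123.3] yaw_x 88.61 F [0.15 0.15 0.08] M [-0.039 -0.057 -0.012] gap 0.300 grip 0.0 q7 -0.07
```

Call:
{"op": "play_rows", "data": {"plan": [[0, 0, 0, 0, 0, 0], [0, 0, 0, 0, 0, 0], [0, 0, 0, 0, 0, 0], [0, 0, 0, 0, 0, 0], [0, 0, 0, 0, 0, 0]], "fingers": 0.05, "squeeze": 15}}

```text
time: 14.8
tcp_pos: [526.1, -73.5, 126.3]
tool_rot: [2.247, 2.193, 0.002]
ft_force: [1.1, -1.0, 1.3]
finger_gap: 0.117
grasp_force: 15.0
```

```bash
python3 st.py
```

```text
t 14.80 pos [526.1 -73.5 126.3] yaw_x 88.60 F [ 1.14 -1.04  1.26] M [-0.    -0.415  0.002] gap 0.117 grip 15.0 q7 -0.07
```

Call:
{"op": "play_rows", "data": {"plan": [[0, -0.02, 0, 0, 0, 0], [0, -0.04, 0, 0, 0, 0], [0, -0.06, 0, 0, 0, 0], [0, -0.08, 0, 0, 0, 0], [0, -0.08, 0, 0, 0, 0]]}}

```text
time: 15.3
tcp_pos: [517.3, -73.2, 126.2]
tool_rot: [2.248, 2.194, 0.0]
ft_force: [0.4, 1.3, 7.0]
finger_gap: 0.114
grasp_force: 15.0
```

```bash
python3 st.py
```

```text
t 15.30 pos [517.3 -73.2 126.2] yaw_x 88.61 F [0.4 1.3 7. ] M [ 0.084 -0.195 -0.004] gap 0.114 grip 15.0 q7 -0.05
```

Call:
{"op": "play_rows", "data": {"plan": [[0, -0.1, 0, 0, 0, 0], [0, -0.2, 0, 0, 0, 0], [0, -0.3, 0, 0, 0, 0], [0, -0.4, 0, 0, 0, 0], [0, -0.45, 0, 0, 0, 0]]}}

```text
time: 15.8
tcp_pos: [471.7, -72.0, 126.2]
tool_rot: [2.248, 2.193, 0.0]
ft_force: [2.0, 0.5, 5.5]
finger_gap: 0.119
grasp_force: 15.0
```

Call:
{"op": "play_rows", "data": {"plan": [[0, -0.1, 0, 0, 0, 0], [0, -0.2, 0, 0, 0, 0], [0, -0.3, 0, 0, 0, 0], [0, -0.36, 0, 0, 0, 0], [0, -0.4, 0, 0, 0, 0]]}}

```text
time: 16.3
tcp_pos: [431.9, -70.9, 126.2]
tool_rot: [2.248, 2.193, 0.001]
ft_force: [2.4, 1.7, 6.6]
finger_gap: 0.119
grasp_force: 15.0
```

```bash
python3 st.py
```

```text
t 16.30 pos [431.9 -70.9 126.2] yaw_x 88.59 F [2.42 1.66 6.56] M [ 0.221 -0.421  0.045] gap 0.119 grip 15.0 q7 0.11
```

94 mm out. Next I release and rise straight up.

Call:
{"op": "play_rows", "data": {"plan": [[0, 0, 0, 0, 0, 0], [0, 0, 0, 0, 0, 0], [0, 0, 0, 0, 0, 0], [0, 0, 0, 0, 0, 0], [0, 0, 0, 0, 0, 0]], "fingers": 0.3}}

```text
time: 16.8
tcp_pos: [431.9, -71.1, 125.2]
tool_rot: [-2.248, -2.194, 0.001]
ft_force: [0.2, 0.4, -0.2]
finger_gap: 0.294
grasp_force: 0.0
```

Call:
{"op": "play_rows", "data": {"plan": [[0, 0, -0.1, 0, 0, 0], [0, 0, -0.25, 0, 0, 0], [0, 0, -0.5, 0, 0, 0], [0, 0, -0.8, 0, 0, 0], [0, 0, -1.0, 0, 0, 0]]}}

```text
time: 17.3
tcp_pos: [433.0, -71.1, 228.2]
tool_rot: [2.246, 2.193, 0.002]
ft_force: [0.3, 0.3, -1.1]
finger_gap: 0.3
grasp_force: 0.0
```

Call:
{"op": "play_rows", "data": {"plan": [[0, 0, -0.2, 0, 0, 0], [0, 0, -0.4, 0, 0, 0], [0, 0, -0.5, 0, 0, 0], [0, 0, -0.5, 0, 0, 0], [0, 0, -0.5, 0, 0, 0]]}}

```text
time: 17.8
tcp_pos: [432.0, -71.1, 275.1]
tool_rot: [-2.248, -2.194, 0.001]
ft_force: [-1.2, -0.4, -0.3]
finger_gap: 0.299
grasp_force: 0.0
```

```bash
python3 st.py; python3 - <<'E'
from workcell import robot
from h import *
A=[robot.snapshot(n)["frame"][:,:,::-1] for n in("wrist","side")]
cv2.imwrite("pics/c3.png",cv2.resize(np.hstack(A),(800,300)))
E
```

```text
t 17.80 pos [432.  -71.1 275.1] yaw_x 88.61 F [-1.21 -0.36 -0.26] M [-0.045 -0.125 -0.009] gap 0.299 grip 0.0 q7 0.20
```

View pics/c3.png

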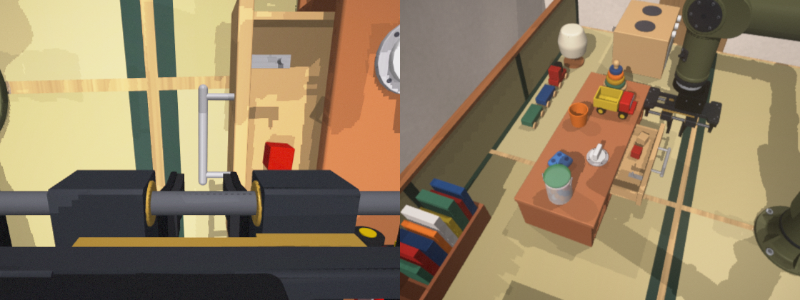

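The tray is open with its cubes visible (red cube at about (278,155) in the left half). The toys stand where they were and the gripper is clear. I'll hand in.

```bash
python3 -c "
from workcell import robot
print(robot.finish_job())"
```

```text
the job is handed in; nothing more can be done
None
```

I turned the dial to its stop and back three clicks, pulled the tray out about 94 mm with the toys left standing, and handed the job in at about 18 s; no verdict was returned. The stop torque peaked at 0.24 N m, below the 0.3 that is surely the stop, so I also used the angle your limits imply (162°, 24° per click), and the tray slid out freely.

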